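# Seat a drive shaft in a bearing stand by feel

## Task

Take the red-handled drive shaft out of its white parking block and put its lower end down through the brass bearing eye of the stand into the drive socket below. You cannot see how the socket's slot stands, so feel for it: rest the shaft lightly on the socket and turn it until its flat tongue drops in, without forcing it, then let go with the collar fully home on the eye. Leave the two beakers and the brass weight where they stand.

Things in the scene. Friction and masses are not known exactly. Their poses are not given: they have to be found in the camera images.
- shaft: Loose steel shaft, 160 mm long, 0.13 to 0.24 kg, at the start upright in the block. Origin at the middle of its lower tip, z up along the shaft. From the tip up: flat tongue 0 to 14 mm, round shank of 16 mm diameter to 102 mm, dark collar of 28 mm diameter to 110 mm, neck of 12 mm diameter to 128 mm, red flat grip to 160 mm. Tongue and grip are parallel, broad along x; a half turn makes no difference.
- shaft_tip (a point): Middle of the lower end of the shaft's tongue, which is 14 mm long, 15 mm wide along the shaft's x and 5 mm thick along y; its end is square, not tapered. 10 mm above the bench at the start, 28 mm above it when the shaft is home.
- shaft_grip (a point): Centre of the red flat grip, 144 mm above the tip along the shaft; the grip is 40 mm broad along the shaft's x, 14 mm thick along y (take it across y) and 32 mm high.
- stand: Fixed bearing stand: grey base plate 120 x 100 x 14 mm, blue round shroud (72 mm across, top at 58 mm, with a black cover open to 26 mm in the middle) and at the back (+x) a column as high as the brass eye plate, which it carries. Origin on the bench straight below the eye, z up. The drive socket sits inside the shroud. A push of more than 60 N damages the stand.
- eye (a point): Centre of the bearing eye in the plane of its top face, 130 mm above the bench: a vertical 18 mm through hole with a 3 mm chamfer in a brass plate 56 mm (x) by 52 mm (y), 14 mm thick. A shaft whose tongue merely rests on the socket face stands with its collar 12 mm above this face; when home its collar lies on it.
- block: Fixed white parking block 70 x 60 mm, 60 mm high, on an aluminium foot plate 94 x 74 x 6 mm, origin at the centre of its underside; the shaft stands in its vertical 18 mm hole, 50 mm deep, at the middle of the top.
- small_beaker: Small glass beaker, 44 mm across, 58 mm high, loose on the bench, not to be disturbed; origin at the centre of its underside.
- brass_weight: Brass calibration weight, 32 mm across, 46 mm high, loose on the bench, not to be disturbed; origin at the centre of its underside.
- large_beaker: Large glass beaker, 93 mm across, 134 mm high, loose on the bench, not to be disturbed; origin at the centre of its underside.
- drive_socket (a point): Centre of the drive socket's upper face, 40 mm above the bench, on the eye's axis (this point's axes are the stand's, they do not turn with the slot). Slot 17.5 mm long, 7.5 mm wide, 24 mm deep, 1 mm chamfers; its long direction is anywhere within 0.8 rad either way of the stand's x, not reported. A brake holds it fast. A tongue within about 0.15 rad of it drops in.
Things that resemble listed ones, but are neither listed nor needed, are in the scene too. What is shaped like the stand but purple is not meant.

How it is judged (in metres and radians):
On the way:
1. the shaft's tip has passed down through the bearing eye (z of shaft_tip in the frame of eye below -0.03 m and horizontal distance between shaft_tip and eye below 0.012 m), for 0.2 s.
At the end, for the whole second after the job is handed in: The shaft stands upright (within 0.06 rad) through the eye, its tip at least 99 mm below the eye's top face (collar within 3 mm of the face) and within 4 mm of the eye's axis, released and at rest (z of shaft_tip in the frame of eye below -0.099 m and horizontal distance between shaft_tip and eye below 0.004 m and angle between the z axis of shaft and the z axis of stand, either way round below 0.06 rad and linear speed of shaft below 0.02 m/s); the robot touches nothing.
It fails at once if a beaker or the brass weight is moved by more than 20 mm (distance of any of small_beaker, brass_weight, large_beaker from where it was at the start of the episode above 0.02 m).
It fails at once if the shaft is forced against the stand with more than 60 N (contact force between shaft and stand above 60 N).
It also fails if it takes over 58 s, if anything falls off the work surface, if the arm or the gripper's body presses on something with over 40 N, if the wrist force passes 120 N, or if a joint passes its speed limit or range.

## Robot

A 7-joint arm with a two-finger parallel gripper is mounted at the origin on a cart in front of the work surface, level with it; the furniture and walls round the work are solid. World frame = base frame: x ahead of the robot, y to its left, z up, the work surface at z = 0. Lengths are in mm, angles in rad, forces in N, time in s.
With the tool pointing down it reaches from about 425 to 875 mm from the base axis. Payload 4.7 kg.
Tool frame: the origin (TCP) lies at the very end of the fingers, on their centre line; the grasp point (between the pads) lies 19 mm behind it (manip.tcp_to_grasp is the z of the grasp point in the tool frame, in mm); z points along the fingers, y is the line along which they close (so a half turn about z gives the same grasp; the last joint's range is limited). The gripper opens to 85 mm and grips with 20 to 120 N. Pads are 22 mm wide; open, the fingers measure 114 mm over their backs; the gripper's body (76 mm by 85 mm) begins 54 mm behind the grasp point. The pads swing forward as they close: fully open they stand 13 mm farther back than shut.
Start: joints at [-1.19, 0.321, -0.07, 1.45, 0.023, 1.371, -0.057], TCP at [233.137, 606.772, 231.349] pointing down, gripper open.
Joint ranges: [-2.86, 2.86], [-0.3, 2.09], [-1.38, 1.24], [0.06, 2.45], [-1.56, 4.7], [0.09, 2.05], [-2.69, 2.69]. Speed limits (rad/s): [2.57, 2.57, 3.14, 3.14, 3.14, 3.14, 3.14].

## Interface

Orientations are given as a rotation vector (axis times angle).
In Python, from rig import status, read_camera, camera_model, manip gives the robot as it stands. The module is installed in compiled form; this text tells all that it offers.
- The arm moves only by the shell command python3 -m inch 'ROWS' [FORCE]. ROWS is JSON, a list of rows, each an object of numbers: "ax", "ay", "az": the turn, a rotation vector about the tool's x, y, z scaled (see below); "tx", "ty", "tz": the shift along the tool's x, y, z scaled (see below); "fingers": the opening, from 0 (shut) to 1 (fully open). A call has 1 to 5 rows; each row shifts and turns the commanded pose from where the row before left it, along the tool's axes as they then stand; what a row does not reach is not made up. The controller multiplies each number of a shift by 20 cm and each number of a turn by pi/2 rad. A row lasts 1/12 s, in which the tool goes at most 41.7 mm and 7.16 degrees, less where a joint would pass 70% of its speed; a pose out of reach is approached as far as the arm can. A call with a number of a shift or a turn outside -1 to 1 is refused whole. A call with a gripper value outside its range is refused whole. The fingers move at their own pace and stop on an object; FORCE is the grip in N (left out, the last holds). Time passes only in rows, so rows that do not move let the fingers close. It gives the time, the measured TCP pose, the force, the opening and the grip force at its end, in the units of the state.
- status.sense(): the state, without advancing time (a new reading comes with each control period).
- read_camera(name): name is "side" or "top"; returns the picture (420x560x3 uint8, blue, green, red); there is no depth.
- camera_model(name): a dict with "fov_y" (degrees; the focal length in pixels is half the picture's height over the tangent of half this angle, whatever the lens; pixels are square), "cx", "cy" (the principal point, pixels), "k1" (the pictures are not rectified: a ray, as slopes to the right and down, at radius r is drawn at 1 + k1 r^2 times it, then the intrinsics apply), "position" and "attitude" of the camera in the world. Camera axes: x right, y up, looking along -z (the intrinsics and any distortion apply to the point x, -y, -z); pixel columns grow to the right and rows downward; lengths in mm; the calibration is good to about 2 mm. A picture is of the moment at which its call begins. camera_model takes no time and is no camera call.
- manip.hand_in(): hands the job in; it is judged then, once.
The state is a dict: "time_s": time; "joint_positions": joint angles; "qd": joint speeds; "effort": joint torques, N m; "ee_pos": TCP position; "eef_rot": TCP orientation; "wrist_force": force on the tool from outside, world axes, zero at the start; "ft_torque": the same for the moment, N m; "width": finger opening in mm; "grasp_force": force on a finger pad.
Only numpy, scipy, OpenCV 4.12 (cv2) and the standard library are available. Lean on these libraries where they do the work, as an engineer would, in place of code of your own. Each camera call takes 0.05 s, during which the arm holds its last target. There are 200 camera calls.

## Working session

There is one attempt and no reset: what is moved stays moved. The work goes in short steps, Python scripts to look and compute and a shell command to move; the robot and the scene stay as the last step left them, time stands still between calls to the robot, and variables do not carry over. Pictures are saved under pics/ and viewed, at most 10 in all, crops included, and the job is handed in when it is done.

```bash
mkdir -p pics; python3 - <<'E'
from rig import status, read_camera, camera_model, manip
import cv2
print(status.sense())
for n in("side","top"):
    print(n,camera_model(n)); cv2.imwrite(f"pics/{n}0.png",read_camera(n))
print(manip.tcp_to_grasp)
E
```

```text
{'time_s': 0.0, 'joint_positions': array([-1.1898896 ,  0.32182249, -0.07005732,  1.45169687,  0.02259088,
        1.3707853 , -0.05693046]), 'qd': array([-8.59871293e-05, -8.87484448e-04,  6.80199300e-05, -2.90729106e-04,
       -3.50660295e-04, -3.82303206e-04, -3.86727785e-04]), 'effort': array([-3.93819232e-05, -4.93594408e+01, -3.82092101e-01, -3.14336228e+01,
        1.30629010e-02,  1.13566511e-02,  4.28596286e-05]), 'ee_pos': array([232.97763092, 606.22998935, 230.21262775]), 'eef_rot': array([-5.72949509e-01, -3.08864547e+00,  2.99815982e-03]), 'wrist_force': array([-0.11074719,  0.50522663,  0.0343099 ]), 'ft_torque': array([-0.0502119 ,  0.03172218,  0.02643146]), 'grasp_force': 0.0, 'width': 85.67476853586832}
side {'fov_y': 56.43079194279281, 'cx': 276.9007609167943, 'cy': 208.5423553058042, 'k1': -0.0027532827506066785, 'position': array([ 341.83616445, -530.71170568,  585.31723217]), 'attitude': array([ 0.95283625, -0.19941711, -0.34787156])}
top {'fov_y': 55.78546295671275, 'cx': 279.83994045728673, 'cy': 215.2606409787186, 'k1': 8.607460766824236e-05, 'position': array([401.60260705, 123.26867372, 952.60850212]), 'attitude': array([ 0.19166735, -0.18703994, -1.49202628])}
-18.700000000000003
```

View pics/side0.png

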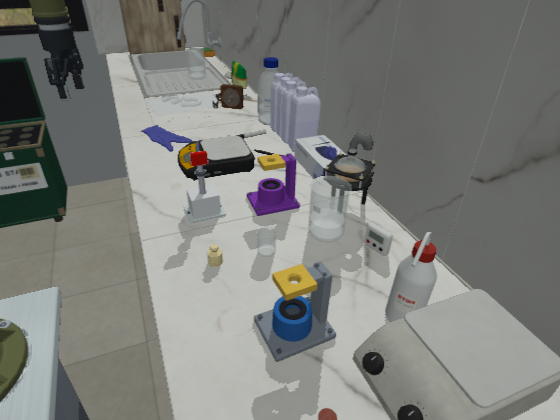

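View pics/top0.png

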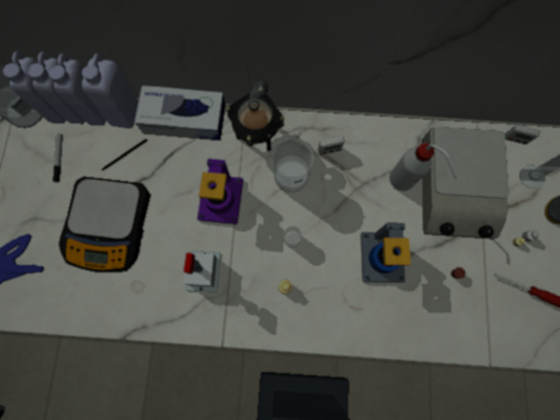

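Side view: the shaft's red grip is at (199,158) in the white block (204,205), and the blue stand's eye is at (294,280). The brass weight is at (215,256), the small beaker at (266,243) and the large beaker at (328,210). Top view: grip (189,263), block (204,270), blue stand's eye (397,251), weight (286,286), small beaker (292,236), large beaker (292,165).

Possible confusions, side view unless noted:
- **Red things:** red bottle cap (424,250), brown-red ball (327,415), red screwdriver (top 545,297). The shaft is the one in the white block.
- **Stands:** the purple one (272,185) is the decoy; I want the blue one (294,315).

```bash
cat > h.py <<'E'
import numpy as np, cv2
from scipy.spatial.transform import Rotation as R
from rig import status, read_camera, camera_model, manip
def ray(n,uv):
    m=camera_model(n); f=210/np.tan(np.radians(m["fov_y"]/2))
    d=np.array([(uv[0]-m["cx"])/f,(uv[1]-m["cy"])/f]); s=d.copy()
    for _ in range(5): s=d/(1+m["k1"]*(s@s))
    v=R.from_rotvec(m["attitude"]).apply([s[0],-s[1],-1.]); return m["position"],v/np.linalg.norm(v)
def plane(n,uv,z):
    p,v=ray(n,uv); return p+v*(z-p[2])/v[2]
def tri(a,b):
    p,u=ray("side",a); q,v=ray("top",b)
    t=np.linalg.lstsq(np.c_[u,-v],q-p,rcond=None)[0]
    A,B=p+u*t[0],q+v*t[1]; return (A+B)/2,np.linalg.norm(A-B)
def proj(n,X):
    m=camera_model(n); f=210/np.tan(np.radians(m["fov_y"]/2))
    c=R.from_rotvec(m["attitude"]).inv().apply(np.array(X)-m["position"]); s=np.array([c[0],-c[1]])/-c[2]
    return s*(1+m["k1"]*(s@s))*f+[m["cx"],m["cy"]]
def mask(im,kind,box):
    h=cv2.cvtColor(im,cv2.COLOR_BGR2HSV).astype(int); H,S,V=h[...,0],h[...,1],h[...,2]
    k={"red":((H<8)|(H>172))&(S>150)&(V>60),"yel":(H>15)&(H<32)&(S>130)&(V>70)}[kind]
    o=np.zeros(k.shape,np.uint8); x0,y0,x1,y1=box; o[y0:y1,x0:x1]=k[y0:y1,x0:x1]; return o
def crop(im,box,k): x0,y0,x1,y1=box; return cv2.resize(im[y0:y1,x0:x1],None,fx=k,fy=k,interpolation=cv2.INTER_CUBIC)
E
python3 - <<'E'
from h import *
S,T=read_camera("side"),read_camera("top")
B={"side":{"red":(180,140,220,180),"yel":(265,255,325,305)},"top":{"red":(175,245,205,285),"yel":(375,230,420,275)}}
c={}
for n,I in(("side",S),("top",T)):
    for k in("red","yel"):
        m=mask(I,k,B[n][k]); ys,xs=np.nonzero(m); c[n,k]=(xs.mean(),ys.mean()); print(n,k,len(xs),c[n,k],xs.min(),xs.max(),ys.min(),ys.max())
        if k=="yel":
            cs,hi=cv2.findContours(m,cv2.RETR_CCOMP,cv2.CHAIN_APPROX_NONE)
            for q,h in zip(cs,hi[0]):
                if h[3]>=0 and len(q)>4: print(" hole",q[:,0].mean(0),len(q)); c[n,"hole"]=q[:,0].mean(0)
        if k=="red": print(cv2.minAreaRect(np.c_[xs,ys].astype(np.float32)))
print("grip",tri(c["side","red"],c["top","red"]))
if ("side","hole") in c and ("top","hole") in c: print("eye",tri(c["side","hole"],c["top","hole"]),plane("side",c["side","hole"],130),plane("top",c["top","hole"],130))
for nm,a,b,z in(("sbeak",(266,254),(292,236),0),("weight",(215,262),(286,288),0),("lbeak",(327,230),(292,180),0)): print(nm,plane("side",a,z),plane("top",b,z))
a=[crop(S,(160,140,240,230),4),crop(S,(250,240,345,360),4),]
b=[crop(T,(170,230,240,300),4),crop(T,(355,215,425,285),4)]
out=np.zeros((600,800,3),np.uint8)
for im,x,y in((crop(S,(170,145,235,220),4),0,0),(crop(S,(250,255,340,355),3),270,0),(crop(T,(170,240,230,300),4),0,310),(crop(T,(350,215,420,285),4),270,310)):
    im=im[:600-y,:800-x]; out[y:y+im.shape[0],x:x+im.shape[1]]=im
cv2.imwrite("pics/crop1.png",out)
E
```

```text
side red 213 (np.float64(198.55399061032864), np.float64(157.95305164319248)) 190 207 151 165
((198.63999938964844, 157.97999572753906), (13.152186393737793, 16.263456344604492), 81.8698959350586)
side yel 974 (np.float64(294.2104722792608), np.float64(281.67043121149896)) 273 316 264 300
 hole [293.76190476 281.76190476] 21
top red 109 (np.float64(187.61467889908258), np.float64(262.4036697247706)) 184 191 253 272
((187.5946044921875, 262.43243408203125), (5.589565277099609, 19.070283889770508), 9.462322235107422)
top yel 617 (np.float64(396.6110210696921), np.float64(251.12641815235008)) 384 410 238 264
 hole [396.2962963  250.74074074] 27
grip (array([488.93694457, 310.96438152, 153.9976204 ]), np.float64(0.18355243730711218))
eye (array([ 547.26010918, -117.24419537,  123.48591121]), np.float64(1.3654019039146537)) [ 543.6550101  -123.07068085  130.        ] [ 546.7863463  -115.54444067  130.        ]
sbeak [578.39414317  95.43667967   0.        ] [588.03195592 101.24381033   0.        ]
weight [464.67144741 111.02590841   0.        ] [462.09244743 107.56910258   0.        ]
lbeak [749.24756414 124.493942     0.        ] [731.88708765 110.27213482   0.        ]
```

View pics/crop1.png

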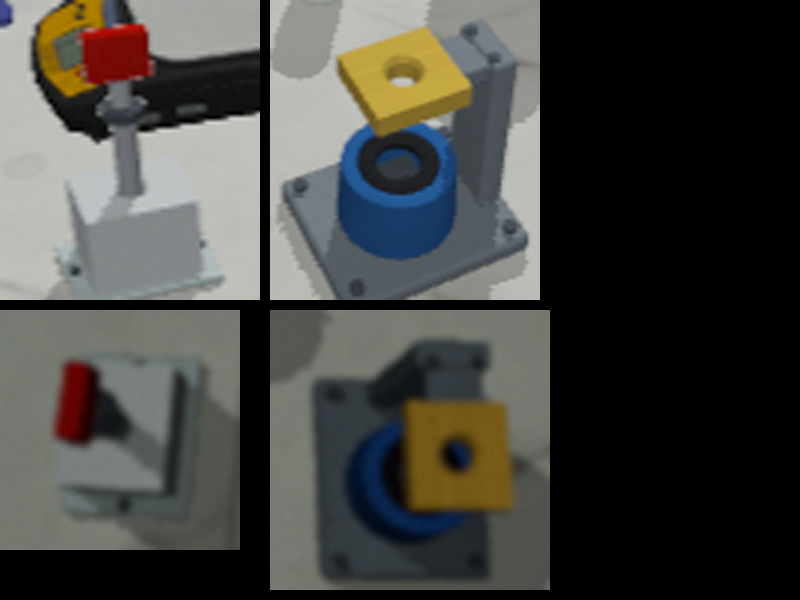

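The crops confirm the choice: the red grip is on the steel shaft in the white block, and the brass eye is on the blue stand. The eye hole's centre, from rim and plate corners, is about (294.7,279.2) in side and (396.5,251) in top.

```bash
cat >> h.py <<'E'
def todo(target,yaw):
    """row units from the measured pose to TCP target, tool down with tool y at world angle yaw (mod pi)"""
    s=status.sense(); C=R.from_rotvec(s["eef_rot"]); best=None
    for a in(yaw,yaw+np.pi):
        y=np.array([np.cos(a),np.sin(a),0]); z=np.array([0,0,-1.]); D=R.from_matrix(np.c_[np.cross(y,z),y,z])
        rv=(C.inv()*D).as_rotvec()
        if best is None or np.linalg.norm(rv)<np.linalg.norm(best): best=rv
    print("t",s["time_s"],"shift units",C.inv().apply(np.array(target)-s["ee_pos"])/200,"turn units",best/(np.pi/2),"q",s["joint_positions"].round(2))
E
python3 - <<'E'
from h import *
e=tri((294.7,279.2),(396.5,251)); print("eye",e,plane("side",(294.7,279.2),130),plane("top",(396.5,251),130))
a,b=plane("top",(186.25,253),170),plane("top",(184.25,272.5),170); print("grip edge",a,b,np.degrees(np.arctan2(*(a-b)[1::-1])))
f=lambda X,Y:(170+X/4-.4,145+Y/4-.4)
# side: top edge of grip front face
a,b=plane("side",f(81,36),170),plane("side",f(146,26),170); print(a,b,np.degrees(np.arctan2(*(b-a)[1::-1])), np.linalg.norm(b-a))
g=lambda X,Y:(250+(X-270)/3-.3,255+Y/3-.3)
P=[plane("side",g(*p),130) for p in((338,65),(430,28),(470,82),(377,122))]
print("plate",np.round(P),np.mean(P,0),np.degrees(np.arctan2(*(P[1]-P[0])[1::-1])),np.degrees(np.arctan2(*(P[2]-P[3])[1::-1])))
g=lambda X,Y:(350+(X-270)/4-.4,215+(Y-310)/4-.4)
P=[plane("top",g(*p),130) for p in((407,510),(407,401),(507,402),(512,510))]
print("plate",np.round(P),np.mean(P,0),np.degrees(np.arctan2(*(P[1]-P[0])[1::-1])))
todo((489,311,230),np.radians(90))
E
```

```text
eye (array([ 547.38898616, -116.72100885,  128.21983948]), np.float64(1.6337636876376507)) [ 547.44469548 -118.34136222  130.        ] [ 546.2682151  -115.97007412  130.        ]
grip edge [505.62893838 312.23730724 170.        ] [467.13656761 311.26981062 170.        ] 1.4398126980733232
[469.36304099 308.55128521 170.        ] [507.85039995 308.16782976 170.        ] -0.5708277335099067 38.48926912201424
plate [[ 516.  -99.  130.]
 [ 576.  -91.  130.]
 [ 577. -137.  130.]
 [ 520. -145.  130.]] [ 547.11928249 -117.91262462  130.        ] 8.217189201443691 8.066041212268352
plate [[ 516.  -90.  130.]
 [ 573.  -89.  130.]
 [ 577. -142.  130.]
 [ 520. -144.  130.]] [ 546.45141592 -116.30839284  130.        ] 0.3934425021542325
t 0.2 shift units [-1.72461131 -0.92013666  0.00441877] turn units [-7.28578877e-04 -9.82412553e-05 -2.33452806e-01] q [-1.19  0.32 -0.07  1.45  0.02  1.37 -0.06]
```

```bash
python3 -m inch '[{"az":-0.078,"fingers":1},{"az":-0.078},{"az":-0.077},{"tx":-0.128,"ty":-0.147},{"tx":-0.128,"ty":-0.147}]' 30
python3 -m inch '[{"tx":-0.128,"ty":-0.147},{"tx":-0.128,"ty":-0.147},{"tx":-0.128,"ty":-0.147},{"tx":-0.128,"ty":-0.147},{"tx":-0.128,"ty":-0.147}]'
python3 -m inch '[{"tx":-0.128,"ty":-0.147},{"tx":-0.1,"ty":-0.11},{"tx":-0.08,"ty":-0.1},{"tx":0},{"tx":0}]'
python3 -c "
from h import *
todo((489,311,135),np.radians(90))"
```

```text
t 0.2 shift units [-1.72458442 -0.91959186  0.47941846] turn units [-7.28578877e-04 -9.82412553e-05 -2.33452806e-01] q [-1.19  0.32 -0.07  1.45  0.02  1.37 -0.06]invalid input at $[0]: expected keys ax, ay, az, tx, ty, tz, fingers
invalid input at $[0]: expected keys ax, ay, az, tx, ty, tz, fingers
invalid input at $[0]: expected keys ax, ay, az, tx, ty, tz, fingers
```

```bash
python3 -m inch '[{"ax":0,"ay":0,"az":-0.078,"tx":0,"ty":0,"tz":0,"fingers":1},{"ax":0,"ay":0,"az":-0.078,"tx":0,"ty":0,"tz":0,"fingers":1},{"ax":0,"ay":0,"az":-0.077,"tx":0,"ty":0,"tz":0,"fingers":1},{"ax":0,"ay":0,"az":0,"tx":-0.128,"ty":-0.147,"tz":0,"fingers":1},{"ax":0,"ay":0,"az":0,"tx":-0.128,"ty":-0.147,"tz":0,"fingers":1}]' 30
python3 -m inch '[{"ax":0,"ay":0,"az":0,"tx":-0.128,"ty":-0.147,"tz":0,"fingers":1},{"ax":0,"ay":0,"az":0,"tx":-0.128,"ty":-0.147,"tz":0,"fingers":1},{"ax":0,"ay":0,"az":0,"tx":-0.128,"ty":-0.147,"tz":0,"fingers":1},{"ax":0,"ay":0,"az":0,"tx":-0.128,"ty":-0.147,"tz":0,"fingers":1},{"ax":0,"ay":0,"az":0,"tx":-0.128,"ty":-0.147,"tz":0,"fingers":1}]'
python3 -m inch '[{"ax":0,"ay":0,"az":0,"tx":-0.128,"ty":-0.147,"tz":0,"fingers":1},{"ax":0,"ay":0,"az":0,"tx":-0.128,"ty":-0.147,"tz":0,"fingers":1},{"ax":0,"ay":0,"az":0,"tx":-0.05,"ty":-0.06,"tz":0,"fingers":1},{"ax":0,"ay":0,"az":0,"tx":0,"ty":0,"tz":0,"fingers":1}]'
python3 -c "
from h import *
todo((489,311,135),np.radians(90))"
```

```text
time_s: 0.62
ee_pos: [281.9, 548.8, 230.6]
eef_rot: [0.009, -3.14, -0.0]
wrist_force: [1.5, 0.2, 0.4]
width: 85.4
grasp_force: 0.0
time_s: 1.03
ee_pos: [413.1, 399.1, 231.3]
eef_rot: [0.001, 3.142, 0.0]
wrist_force: [0.7, 0.6, 0.8]
width: 85.1
grasp_force: 0.0
time_s: 1.37
ee_pos: [477.3, 324.3, 231.3]
eef_rot: [0.016, 3.14, -0.004]
wrist_force: [0.0, -0.2, -0.2]
width: 85.1
grasp_force: 0.0
t 1.3667 shift units [-0.0584428  -0.06474279  0.48185305] turn units [-0.00142614  0.00110779 -0.00646052] q [-0.74  0.16  0.11  1.64 -0.01  1.33  0.93]
```

```bash
python3 -m inch '[{"ax":0,"ay":0,"az":-0.006,"tx":-0.058,"ty":-0.065,"tz":0,"fingers":1},{"ax":0,"ay":0,"az":0,"tx":0,"ty":0,"tz":0.16,"fingers":1},{"ax":0,"ay":0,"az":0,"tx":0,"ty":0,"tz":0.16,"fingers":1},{"ax":0,"ay":0,"az":0,"tx":0,"ty":0,"tz":0.16,"fingers":1},{"ax":0,"ay":0,"az":0,"tx":0,"ty":0,"tz":0,"fingers":1}]'
python3 - <<'E'
from h import *
todo((489,311,135),np.radians(90))
S,T=read_camera("side"),read_camera("top")
cv2.imwrite("pics/g1.png",np.hstack([crop(S,(140,100,240,220),3),cv2.resize(crop(T,(150,220,230,316),3),(300,360))]))
E
```

```text
time_s: 1.78
ee_pos: [480.1, 315.4, 128.5]
eef_rot: [0.016, -3.131, 0.01]
wrist_force: [-1.9, -0.4, -1.0]
width: 85.5
grasp_force: 0.0
t 1.7833 shift units [-0.04411828 -0.02272145 -0.03270202] turn units [-0.00421128 -0.00650109  0.00650795] q [-0.72  0.24  0.11  1.76 -0.03  1.15  0.98]
```

View pics/g1.png

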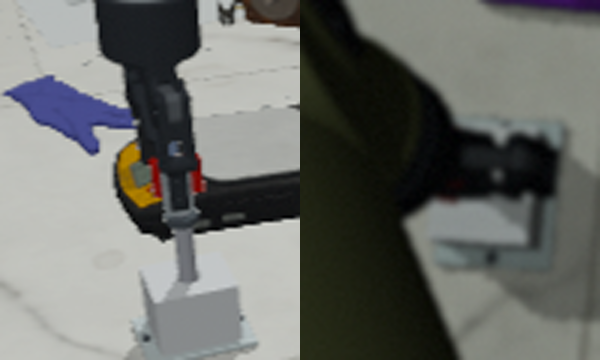

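The picture shows the fingers straddling the red grip (side crop near (175,175)), at about the right height. The tool is a few mm short in x, so I correct that and close.

```bash
python3 -m inch '[{"ax":0,"ay":0,"az":0,"tx":0,"ty":0,"tz":0,"fingers":1}]'
python3 -c "
from h import *
todo((489,311,135),np.radians(90))"
```

```text
time_s: 1.97
ee_pos: [485.6, 318.4, 137.4]
eef_rot: [-0.015, 3.139, 0.003]
wrist_force: [0.4, -0.2, -0.2]
width: 85.2
grasp_force: 0.0
t 1.9667 shift units [-0.01678054 -0.03712948  0.01199889] turn units [0.00126827 0.00140378 0.0061062 ] q [-0.72  0.23  0.11  1.75 -0.03  1.15  0.98]
```

```bash
python3 -m inch '[{"ax":0,"ay":0,"az":0.003,"tx":-0.018,"ty":-0.036,"tz":0.01,"fingers":1},{"ax":0,"ay":0,"az":0,"tx":0,"ty":0,"tz":0,"fingers":1},{"ax":0,"ay":0,"az":0,"tx":0,"ty":0,"tz":0,"fingers":1}]'
python3 -c "
from h import *
todo((489,311,135),np.radians(90))"
```

```text
time_s: 2.22
ee_pos: [489.8, 309.4, 134.8]
eef_rot: [-0.004, 3.139, 0.002]
wrist_force: [-0.6, -1.0, 0.2]
width: 85.6
grasp_force: 0.0
t 2.2167 shift units [ 0.0039513   0.00802247 -0.00077655] turn units [0.00075668 0.00139906 0.00151676] q [-0.71  0.23  0.12  1.76 -0.03  1.15  0.99]
```

```bash
for i in 1 2; do python3 -m inch '[{"ax":0,"ay":0,"az":0,"tx":0,"ty":0,"tz":0,"fingers":0},{"ax":0,"ay":0,"az":0,"tx":0,"ty":0,"tz":0,"fingers":0},{"ax":0,"ay":0,"az":0,"tx":0,"ty":0,"tz":0,"fingers":0},{"ax":0,"ay":0,"az":0,"tx":0,"ty":0,"tz":0,"fingers":0},{"ax":0,"ay":0,"az":0,"tx":0,"ty":0,"tz":0,"fingers":0}]' 40; done
```

```text
time_s: 2.63
ee_pos: [488.5, 309.9, 133.3]
eef_rot: [0.007, -3.142, -0.0]
wrist_force: [-0.4, -0.1, 0.3]
width: 25.5
grasp_force: 0.0
time_s: 3.05
ee_pos: [488.6, 309.7, 133.4]
eef_rot: [-0.006, 3.142, -0.0]
wrist_force: [0.4, 0.5, 1.2]
width: 13.3
grasp_force: 40.9
```

```bash
python3 -m inch '[{"ax":0,"ay":0,"az":0,"tx":0,"ty":0,"tz":-0.05,"fingers":0},{"ax":0,"ay":0,"az":0,"tx":0,"ty":0,"tz":-0.1,"fingers":0},{"ax":0,"ay":0,"az":0,"tx":0,"ty":0,"tz":-0.12,"fingers":0},{"ax":0,"ay":0,"az":0,"tx":0,"ty":0,"tz":-0.15,"fingers":0},{"ax":0,"ay":0,"az":0,"tx":0,"ty":0,"tz":-0.15,"fingers":0}]' 50
python3 -m inch '[{"ax":0,"ay":0,"az":0,"tx":0,"ty":0,"tz":-0.15,"fingers":0},{"ax":0,"ay":0,"az":0,"tx":0,"ty":0,"tz":-0.08,"fingers":0},{"ax":0,"ay":0,"az":0,"tx":0,"ty":0,"tz":0,"fingers":0},{"ax":0,"ay":0,"az":0,"tx":0,"ty":0,"tz":0,"fingers":0}]'
python3 -c "
from h import *
todo((547,-117,293),np.radians(90))"
```

```text
time_s: 3.47
ee_pos: [487.9, 309.6, 248.2]
eef_rot: [0.006, -3.14, 0.001]
wrist_force: [0.9, 0.5, -1.6]
width: 13.3
grasp_force: 49.0
time_s: 3.8
ee_pos: [488.7, 310.0, 293.9]
eef_rot: [-0.006, 3.14, 0.002]
wrist_force: [0.7, -1.2, -3.0]
width: 13.4
grasp_force: 49.2
t 3.8 shift units [-0.28289428 -2.13638083  0.00235141] turn units [0.00068535 0.00072082 0.00257054] q [-0.72  0.14  0.12  1.54 -0.02  1.45  0.98]
```

```bash
for i in 1 2; do python3 -m inch '[{"ax":0,"ay":0,"az":0,"tx":-0.024,"ty":-0.178,"tz":0,"fingers":0},{"ax":0,"ay":0,"az":0,"tx":-0.024,"ty":-0.178,"tz":0,"fingers":0},{"ax":0,"ay":0,"az":0,"tx":-0.024,"ty":-0.178,"tz":0,"fingers":0},{"ax":0,"ay":0,"az":0,"tx":-0.024,"ty":-0.178,"tz":0,"fingers":0},{"ax":0,"ay":0,"az":0,"tx":-0.024,"ty":-0.178,"tz":0,"fingers":0}]'; done
python3 -m inch '[{"ax":0,"ay":0,"az":0,"tx":-0.024,"ty":-0.178,"tz":0,"fingers":0},{"ax":0,"ay":0,"az":0,"tx":-0.02,"ty":-0.1,"tz":0,"fingers":0},{"ax":0,"ay":0,"az":0,"tx":0,"ty":-0.07,"tz":0,"fingers":0},{"ax":0,"ay":0,"az":0,"tx":0,"ty":0,"tz":0,"fingers":0},{"ax":0,"ay":0,"az":0,"tx":0,"ty":0,"tz":0,"fingers":0}]'
python3 - <<'E'
from h import *
todo((547,-117,293),np.radians(90))
S,T=read_camera("side"),read_camera("top")
cv2.imwrite("pics/e1.png",np.hstack([crop(S,(240,140,350,320),3),cv2.resize(crop(T,(340,180,460,300),3),(360,360)).repeat(1,0) if 0 else cv2.copyMakeBorder(crop(T,(340,180,460,300),3),0,180,0,0,cv2.BORDER_CONSTANT)]))
E
```

```text
time_s: 4.22
ee_pos: [512.0, 130.0, 290.8]
eef_rot: [0.007, -3.138, 0.002]
wrist_force: [0.3, 0.3, -2.6]
width: 13.3
grasp_force: 49.2
time_s: 4.63
ee_pos: [536.7, -47.6, 290.9]
eef_rot: [0.006, -3.138, -0.0]
wrist_force: [1.1, -0.1, -2.0]
width: 13.6
grasp_force: 49.2
time_s: 5.05
ee_pos: [546.0, -115.5, 291.3]
eef_rot: [0.004, -3.138, -0.001]
wrist_force: [-0.0, 0.9, -2.2]
width: 13.8
grasp_force: 49.4
t 5.05 shift units [-0.00481083 -0.00735506 -0.00836983] turn units [ 0.00047002 -0.00218427  0.00148611] q [-0.28  0.1   0.48  1.6  -0.05  1.45  1.78]
```

View pics/e1.png

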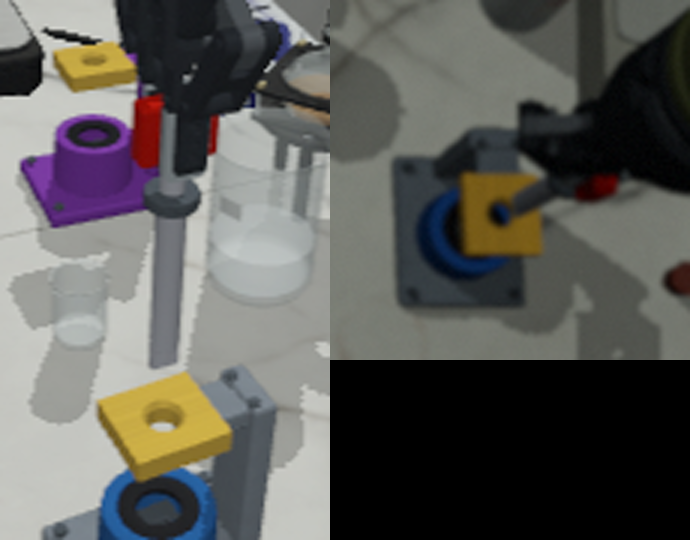

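```bash
python3 - <<'E'
from h import *
print("tip side",plane("side",(240+163/3-.3,140+364/3-.3),168),"top",plane("top",(340+(506-330)/3-.3,180+214/3-.3),168))
t=tri((240+163/3-.3,140+364/3-.3),(340+(506-330)/3-.3,180+214/3-.3)); print(t)
print("eye side",plane("side",(240+164/3-.3,140+418/3-.3),130),"top",plane("top",(340+(500-330)/3-.3,180+213/3-.3),130))
print(proj("side",(546,-115.5,168)),proj("top",(546,-115.5,168)))
E
```

```text
tip side [ 545.74362494 -115.85291649  168.        ] top [ 539.78278557 -108.64198738  168.        ]
(array([ 544.21206255, -111.13462159,  163.24001761]), np.float64(7.283200565367177))
eye side [ 547.09423553 -117.7980719   130.        ] top [ 546.88299881 -115.691693    130.        ]
[294.09013519 260.85211614] [401.79294677 248.197743  ]
```

The side view shows the shaft held upright, with its tip (294,261) just above the eye (294.4,279). The tip is about 1 mm short in x and 1.5 mm off in y, so I correct that and lower gently.

```bash
python3 -m inch '[{"ax":0,"ay":0,"az":0,"tx":-0.005,"ty":-0.007,"tz":0.05,"fingers":0},{"ax":0,"ay":0,"az":0,"tx":0,"ty":0,"tz":0.08,"fingers":0},{"ax":0,"ay":0,"az":0,"tx":0,"ty":0,"tz":0.04,"fingers":0},{"ax":0,"ay":0,"az":0,"tx":0,"ty":0,"tz":0,"fingers":0},{"ax":0,"ay":0,"az":0,"tx":0,"ty":0,"tz":0,"fingers":0}]'
for i in 1 2; do python3 -m inch '[{"ax":0,"ay":0,"az":0,"tx":0,"ty":0,"tz":0.01,"fingers":0},{"ax":0,"ay":0,"az":0,"tx":0,"ty":0,"tz":0.01,"fingers":0},{"ax":0,"ay":0,"az":0,"tx":0,"ty":0,"tz":0,"fingers":0},{"ax":0,"ay":0,"az":0,"tx":0,"ty":0,"tz":0,"fingers":0}]'; done
```

```text
time_s: 5.57
ee_pos: [547.7, -116.1, 258.6]
eef_rot: [0.008, -3.14, -0.001]
wrist_force: [-1.1, -1.1, -1.8]
width: 13.7
grasp_force: 49.4
time_s: 5.9
ee_pos: [548.2, -117.0, 255.6]
eef_rot: [-0.006, 3.141, 0.0]
wrist_force: [-0.1, 1.2, -1.7]
width: 13.8
grasp_force: 49.4
time_s: 6.23
ee_pos: [547.9, -116.9, 251.1]
eef_rot: [0.006, -3.141, -0.0]
wrist_force: [0.6, -0.2, -2.5]
width: 13.2
grasp_force: 49.4
```

```bash
for i in 1 2 3; do python3 -m inch '[{"ax":0,"ay":0,"az":0,"tx":0,"ty":0,"tz":0.01,"fingers":0},{"ax":0,"ay":0,"az":0,"tx":0,"ty":0,"tz":0.01,"fingers":0},{"ax":0,"ay":0,"az":0,"tx":0,"ty":0,"tz":0,"fingers":0}]'; done
```

```text
time_s: 6.48
ee_pos: [547.8, -116.9, 246.8]
eef_rot: [0.006, -3.141, -0.0]
wrist_force: [0.3, -0.5, -2.8]
width: 13.6
grasp_force: 49.4
time_s: 6.73
ee_pos: [547.8, -117.0, 242.8]
eef_rot: [0.006, -3.141, -0.0]
wrist_force: [0.3, 0.8, -1.8]
width: 13.3
grasp_force: 49.4
time_s: 6.98
ee_pos: [547.8, -116.9, 238.8]
eef_rot: [0.006, -3.141, -0.0]
wrist_force: [0.3, 0.7, -1.9]
width: 13.6
grasp_force: 49.4
```

```bash
for i in 1 2 3; do python3 -m inch '[{"ax":0,"ay":0,"az":0,"tx":0,"ty":0,"tz":0.01,"fingers":0},{"ax":0,"ay":0,"az":0,"tx":0,"ty":0,"tz":0.01,"fingers":0},{"ax":0,"ay":0,"az":0,"tx":0,"ty":0,"tz":0,"fingers":0}]'; done
```

```text
time_s: 7.23
ee_pos: [547.8, -116.9, 234.8]
eef_rot: [0.006, -3.141, -0.0]
wrist_force: [0.3, 1.0, -1.3]
width: 13.5
grasp_force: 49.5
time_s: 7.48
ee_pos: [547.9, -116.9, 230.8]
eef_rot: [0.006, -3.141, -0.0]
wrist_force: [-0.2, 0.3, -1.8]
width: 12.9
grasp_force: 49.4
time_s: 7.73
ee_pos: [547.9, -117.0, 226.8]
eef_rot: [0.006, -3.141, 0.0]
wrist_force: [0.4, -0.3, -2.5]
width: 13.1
grasp_force: 49.4
```

Through cleanly. I go on to just above the socket: tip about 45, TCP about 168.

```bash
for i in 1 2; do python3 -m inch '[{"ax":0,"ay":0,"az":0,"tx":0,"ty":0,"tz":0.03,"fingers":0},{"ax":0,"ay":0,"az":0,"tx":0,"ty":0,"tz":0.03,"fingers":0},{"ax":0,"ay":0,"az":0,"tx":0,"ty":0,"tz":0.03,"fingers":0},{"ax":0,"ay":0,"az":0,"tx":0,"ty":0,"tz":0.03,"fingers":0},{"ax":0,"ay":0,"az":0,"tx":0,"ty":0,"tz":0,"fingers":0}]'; done
python3 -m inch '[{"ax":0,"ay":0,"az":0,"tx":0,"ty":0,"tz":0.02,"fingers":0},{"ax":0,"ay":0,"az":0,"tx":0,"ty":0,"tz":0.02,"fingers":0},{"ax":0,"ay":0,"az":0,"tx":0,"ty":0,"tz":0,"fingers":0},{"ax":0,"ay":0,"az":0,"tx":0,"ty":0,"tz":0,"fingers":0}]'
python3 -m inch '[{"ax":0,"ay":0,"az":0,"tx":0,"ty":0,"tz":0.005,"fingers":0},{"ax":0,"ay":0,"az":0,"tx":0,"ty":0,"tz":0.005,"fingers":0},{"ax":0,"ay":0,"az":0,"tx":0,"ty":0,"tz":0,"fingers":0},{"ax":0,"ay":0,"az":0,"tx":0,"ty":0,"tz":0,"fingers":0}]'
```

```text
time_s: 8.15
ee_pos: [547.3, -116.9, 201.5]
eef_rot: [0.006, -3.139, 0.0]
wrist_force: [-0.9, 0.1, -2.3]
width: 13.4
grasp_force: 49.3
time_s: 8.57
ee_pos: [547.3, -116.9, 177.7]
eef_rot: [0.006, -3.14, 0.0]
wrist_force: [0.1, 0.9, -2.0]
width: 13.4
grasp_force: 49.3
time_s: 8.9
ee_pos: [548.1, -117.0, 171.2]
eef_rot: [-0.006, 3.142, -0.0]
wrist_force: [0.2, 0.0, -1.1]
width: 13.4
grasp_force: 49.3
time_s: 9.23
ee_pos: [548.2, -117.0, 169.4]
eef_rot: [-0.006, 3.141, -0.0]
wrist_force: [1.3, -0.0, -2.1]
width: 13.4
grasp_force: 49.3
```

```bash
for i in 1 2 3; do python3 -m inch '[{"ax":0,"ay":0,"az":0,"tx":0,"ty":0,"tz":0.0075,"fingers":0},{"ax":0,"ay":0,"az":0,"tx":0,"ty":0,"tz":0,"fingers":0},{"ax":0,"ay":0,"az":0,"tx":0,"ty":0,"tz":0,"fingers":0}]'|sed -n '2p;4p'; done
```

```text
ee_pos: [548.1, -117.0, 167.8]
wrist_force: [-1.4, -0.1, -2.5]
ee_pos: [548.1, -117.0, 166.3]
wrist_force: [-0.4, 0.4, -2.4]
ee_pos: [548.0, -117.0, 164.7]
wrist_force: [-0.0, 0.8, -1.8]
```

```bash
for i in 1 2; do python3 -m inch '[{"ax":0,"ay":0,"az":0,"tx":0,"ty":0,"tz":0.003,"fingers":0},{"ax":0,"ay":0,"az":0,"tx":0,"ty":0,"tz":0,"fingers":0},{"ax":0,"ay":0,"az":0,"tx":0,"ty":0,"tz":0,"fingers":0}]'|sed -n '2p;4p'; done
```

```text
ee_pos: [548.0, -117.0, 164.2]
wrist_force: [-0.2, -0.4, -2.5]
ee_pos: [548.1, -116.9, 163.6]
wrist_force: [-0.4, 0.3, -1.8]
```

```bash
for i in 1 2 3; do python3 -m inch '[{"ax":0,"ay":0,"az":0,"tx":0,"ty":0,"tz":0.003,"fingers":0},{"ax":0,"ay":0,"az":0,"tx":0,"ty":0,"tz":0,"fingers":0},{"ax":0,"ay":0,"az":0,"tx":0,"ty":0,"tz":0,"fingers":0}]'|sed -n '2p;4p'; done
```

```text
ee_pos: [548.0, -116.9, 163.0]
wrist_force: [0.6, 0.1, -2.1]
ee_pos: [548.0, -117.0, 162.4]
wrist_force: [-0.1, -0.5, -1.7]
ee_pos: [548.0, -117.0, 161.8]
wrist_force: [-0.1, 0.0, -2.1]
```

```bash
for i in 1 2 3; do python3 -m inch '[{"ax":0,"ay":0,"az":0,"tx":0,"ty":0,"tz":0.003,"fingers":0},{"ax":0,"ay":0,"az":0,"tx":0,"ty":0,"tz":0,"fingers":0},{"ax":0,"ay":0,"az":0,"tx":0,"ty":0,"tz":0,"fingers":0}]'|sed -n '2p;4,6p'; done
```

```text
ee_pos: [548.0, -116.9, 161.2]
wrist_force: [0.0, 0.6, -2.5]
width: 13.7
grasp_force: 49.3
ee_pos: [548.0, -117.0, 160.6]
wrist_force: [0.0, 0.4, -1.5]
width: 13.4
grasp_force: 49.3
ee_pos: [548.0, -117.0, 160.0]
wrist_force: [-0.1, -0.0, -2.5]
width: 13.5
grasp_force: 49.3
```

```bash
python3 - <<'E'
from h import *
S=read_camera("side"); cv2.imwrite("pics/f1.png",crop(S,(250,210,345,350),4))
print(proj("side",(548,-117,130)),proj("side",(548,-117,138.6)),proj("side",(548,-117,146.6)))
E
```

```text
[294.67290724 278.56291059] [294.88571555 274.72436392] [295.0866349  271.10007469]
```

View pics/f1.png

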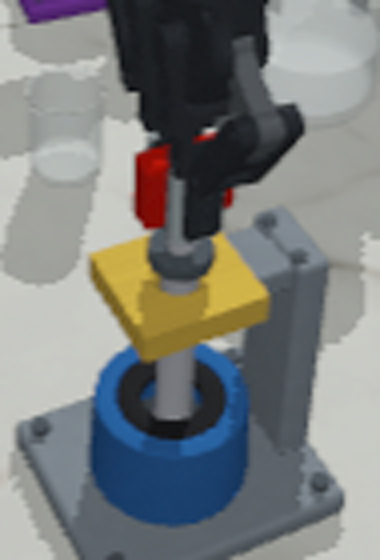

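The side crop shows the collar (295,272) about 8 mm above the eye. That means the tip is already below the socket face, so the tongue is in the slot at this angle. I keep lowering gently and watch the force.

```bash
for i in 1 2 3 4; do python3 -m inch '[{"ax":0,"ay":0,"az":0,"tx":0,"ty":0,"tz":0.005,"fingers":0},{"ax":0,"ay":0,"az":0,"tx":0,"ty":0,"tz":0,"fingers":0},{"ax":0,"ay":0,"az":0,"tx":0,"ty":0,"tz":0,"fingers":0}]'|sed -n '2p;4p'; done; python3 -c "
from h import *
print(status.sense()['ft_torque'])"
```

```text
ee_pos: [548.0, -116.9, 158.9]
wrist_force: [0.4, -0.7, -1.5]
ee_pos: [548.0, -117.0, 158.0]
wrist_force: [-0.1, 0.8, -2.5]
ee_pos: [548.0, -116.9, 156.9]
wrist_force: [-0.0, 0.1, -1.9]
ee_pos: [548.0, -117.0, 155.9]
wrist_force: [-0.0, -0.4, -2.3]
[0.01705338 0.02261803 0.0446494 ]
```

```bash
for i in 1 2 3; do python3 -m inch '[{"ax":0,"ay":0,"az":0,"tx":0,"ty":0,"tz":0.005,"fingers":0},{"ax":0,"ay":0,"az":0,"tx":0,"ty":0,"tz":0,"fingers":0},{"ax":0,"ay":0,"az":0,"tx":0,"ty":0,"tz":0,"fingers":0}]'|sed -n '2p;4p'; done
for i in 1 2; do python3 -m inch '[{"ax":0,"ay":0,"az":0,"tx":0,"ty":0,"tz":0.0025,"fingers":0},{"ax":0,"ay":0,"az":0,"tx":0,"ty":0,"tz":0,"fingers":0},{"ax":0,"ay":0,"az":0,"tx":0,"ty":0,"tz":0,"fingers":0}]'|sed -n '2p;4p'; done
```

```text
ee_pos: [548.0, -117.0, 155.0]
wrist_force: [0.4, -0.5, -2.4]
ee_pos: [548.0, -117.0, 153.9]
wrist_force: [0.9, -0.1, -1.5]
ee_pos: [548.0, -117.0, 152.9]
wrist_force: [-0.8, -0.1, -1.9]
ee_pos: [548.0, -117.0, 152.5]
wrist_force: [0.1, -0.6, -1.5]
ee_pos: [548.0, -116.9, 152.0]
wrist_force: [-0.4, 1.3, -2.0]
```

```bash
for i in 1 2; do python3 -m inch '[{"ax":0,"ay":0,"az":0,"tx":0,"ty":0,"tz":0.0025,"fingers":0},{"ax":0,"ay":0,"az":0,"tx":0,"ty":0,"tz":0,"fingers":0},{"ax":0,"ay":0,"az":0,"tx":0,"ty":0,"tz":0,"fingers":0}]'|sed -n '2p;4p'; done
```

```text
ee_pos: [548.0, -117.0, 151.5]
wrist_force: [-0.4, 0.1, -2.7]
ee_pos: [548.1, -116.9, 151.5]
wrist_force: [-1.1, 0.1, 1.9]
```

Contact: the collar is on the eye, and the height fits (151.4 expected). I release and rise.

```bash
for i in 1 2; do python3 -m inch '[{"ax":0,"ay":0,"az":0,"tx":0,"ty":0,"tz":0,"fingers":1},{"ax":0,"ay":0,"az":0,"tx":0,"ty":0,"tz":0,"fingers":1},{"ax":0,"ay":0,"az":0,"tx":0,"ty":0,"tz":0,"fingers":1},{"ax":0,"ay":0,"az":0,"tx":0,"ty":0,"tz":0,"fingers":1},{"ax":0,"ay":0,"az":0,"tx":0,"ty":0,"tz":0,"fingers":1}]'|tail -5; done
python3 -m inch '[{"ax":0,"ay":0,"az":0,"tx":0,"ty":0,"tz":-0.1,"fingers":1},{"ax":0,"ay":0,"az":0,"tx":0,"ty":0,"tz":-0.15,"fingers":1},{"ax":0,"ay":0,"az":0,"tx":0,"ty":0,"tz":-0.15,"fingers":1},{"ax":0,"ay":0,"az":0,"tx":0,"ty":0,"tz":-0.1,"fingers":1},{"ax":0,"ay":0,"az":0,"tx":0,"ty":0,"tz":0,"fingers":1}]'
python3 - <<'E'
from h import *
S=read_camera("side"); cv2.imwrite("pics/f2.png",crop(S,(240,190,355,350),3.7))
E
```

```text
ee_pos: [548.1, -117.0, 151.0]
eef_rot: [-0.006, 3.141, -0.0]
wrist_force: [0.7, 0.7, 0.8]
width: 73.1
grasp_force: 0.0
ee_pos: [548.0, -117.0, 151.0]
eef_rot: [-0.006, 3.142, 0.0]
wrist_force: [0.1, -0.4, -0.6]
width: 85.3
grasp_force: 0.0
time_s: 16.03
ee_pos: [550.6, -117.6, 256.2]
eef_rot: [-0.006, 3.133, -0.001]
wrist_force: [1.0, -0.2, 0.1]
width: 85.3
grasp_force: 0.0
```

View pics/f2.png

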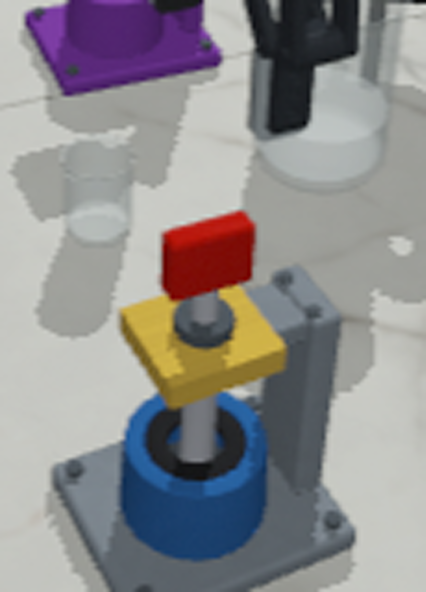

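The shaft stands upright and released, its collar at (295,277) lying on the eye and the grip clear of the fingers. I check the grip height by colour before handing in.

```bash
python3 - <<'E'
from h import *
S,T=read_camera("side"),read_camera("top")
o=[]
for n,I,b in(("side",S,(275,240,320,280)),("top",T,(385,235,425,270))):
    ys,xs=np.nonzero(mask(I,"red",b)); o.append((xs.mean(),ys.mean()) if len(xs) else None); print(n,len(xs),o[-1])
print(proj("side",(548,-117,172)),proj("side",(548,-117,184)),proj("top",(548,-117,172)))
if all(o): print(tri(*o))
E
```

```text
side 453 (np.float64(295.6534216335541), np.float64(258.6092715231788))
top 119 (np.float64(405.0), np.float64(247.0252100840336))
[295.74417874 259.23765724] [296.06564817 253.43746711] [403.15338337 246.93604918]
(array([ 546.997312  , -119.3821627 ,  175.76509192]), np.float64(0.7633811688283738))
```

```bash
python3 -c "
from rig import manip
print(manip.hand_in())"
```

```text
the job is handed in; nothing more can be done
None
```

The shaft is through the blue stand's eye with its tongue in the slot and the collar home; I let go of it and handed the job in at about 16 s of the 58 s. No verdict came back.

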